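# Stack the sieve set on its shaker

## Robot

A 6-joint arm with a two-finger parallel gripper is mounted at the origin on a cart in front of the work surface, level with it; the furniture and walls round the work are solid. World frame = base frame: x ahead of the robot, y to its left, z up, the work surface at z = 0. Lengths are in mm, angles in degrees, forces in N, time in s.
With the tool pointing down it reaches from about 400 to 825 mm from the base axis. Payload 7 kg.
Tool frame: the origin (TCP) lies midway between the tips of the shut fingers; the grasp point (between the pads) lies 19 mm behind it; z points along the fingers, y is the line along which they close (so a half turn about z gives the same grasp; the last joint's range is limited). The gripper opens to 88 mm and grips with 3 to 60 N. Pads are 19 mm wide; open, the fingers measure 130 mm over their backs; the gripper's body (78 mm by 193 mm) begins 47 mm behind the grasp point.
Start: joints at [82.111, 20.546, 0.682, 0, -70.136, -16.507], TCP at [278.814, 614.702, 226.561] pointing down, gripper open.
Joint ranges: [-176.03, 176.03], [-82.01, 121.73], [-58.28, 71.71], [-173.87, 95.51], [-174.79, -0.11], [-173.66, 173.66]. Speed limits (degrees/s): [136.94, 136.94, 172.46, 180, 180, 180].

## Interface

Orientations are given as a 3x3 rotation matrix whose columns are the frame's x, y, z axes.
In Python, from rig import sense, grab_frame, get_calibration, finish_job gives the robot as it stands.
- The arm moves only by the shell command python3 -m crank 'ROWS'. ROWS is JSON, a list that holds one entry, the list of rows, each a list of 7 numbers: the shift along the tool's x, y, z in m, then the turn, a rotation vector about the tool's x, y, z in degrees, then the closure, from -1 (fully open) to 1 (shut). In form: [[[dx, dy, dz, ax, ay, az, fingers], ...]]. A call has 1 to 12 rows; each row is the pose to reach, as a shift and turn from the pose commanded when the call began, along the tool's axes at that moment; what a row does not reach only later rows make up. A row lasts 1/10 s, in which the tool goes at most 50 mm and 8.59 degrees, less where a joint would pass 70% of its speed; a pose out of reach is approached as far as the arm can. A call with a gripper value outside its range is refused whole. The fingers move at their own pace and stop on an object; the grip force is fixed at half the most. Time passes only in rows, so rows that repeat a pose let the fingers close. It gives the time, the measured TCP pose, the force, the opening and the grip force at its end, in the units of the state.
- sense(): the state, without advancing time (a new reading comes with each control period).
- grab_frame(name): name is "scene" or "top" or "wrist"; returns (picture, depth): 420x560x3 uint8, red, green, blue; 420x560 float32, mm along the optical axis (not along the pixel's ray), 0 where there is no reading.
- get_calibration(name): a dict with "fx", "fy", "cx", "cy" (pixels), "world_from_camera" (4x4, takes a point from camera to world coordinates). Camera axes: x right, y down, z forward; pixel columns grow to the right and rows downward; lengths in mm; the calibration is good to about 2 mm. A picture is of the moment at which its call begins: read the wrist's pose just before it. get_calibration takes no time and is no camera call; for the wrist camera it gives the pose at the moment of the call.
- finish_job(): hands the job in; it is judged then, once.
The state is a dict: "time": time; "joint_pos": joint angles; "qvel": joint speeds; "tau": joint torques, N m; "eef_pos": TCP position; "tcp_rot": TCP orientation; "contact_force": force on the tool from outside, world axes, zero at the start; "ft_torque": the same for the moment, N m; "gripper_width": opening from 0.0 (shut) to 1.0 (fully open); "finger_force": force on a finger pad.
Only numpy, scipy, OpenCV 4.12 (cv2) and the standard library are available. Lean on these libraries where they do the work, as an engineer would, in place of code of your own. Each camera call takes 0.05 s, during which the arm holds its last target. There are 200 camera calls.

## Task

Build up the sieve set on the shaker, one piece at a time from the bottom: the receiver pan in the shaker's ring, then the fine sieve, then the coarse sieve, and the lid on top. Each piece must sit level and fully home on the one below. Leave the beaker, the timer and the marker pen where they stand.

Things in the scene. Friction and masses are not known exactly. Their poses are not given: they have to be found in the camera images.
- shaker: Fixed sieve shaker: low grey square box, 120 x 120 mm, top face at 24 mm, with a round aluminium ring in its middle (outside 69 mm, bore 55 mm, top at 32 mm). Origin: on the worktop under the ring's centre; z up. The pan's spigot goes into the ring; when home, the pan's origin is 26 mm above this origin.
- pan: Receiver pan: open round cup with a solid floor (at 8 mm), 32 mm tall in all: frame from 6 to 32 mm above its origin. Steel, 60 mm across; stands on a tapered spigot, 6 mm tall, 51 mm across at its top, 46 mm at its foot. Origin: centre of the underside; z up. Its 55 mm bore takes the spigot of the piece above. Mass about 0.09 kg. When the fine sieve is home on it, that sieve's origin is 26 mm above this origin.
- fine_sieve: Fine sieve: open round frame with a close wire mesh (3 mm pitch) across its bottom, 32 mm tall in all: frame from 6 to 32 mm above its origin. Steel, 60 mm across; stands on a tapered spigot, 6 mm tall, 51 mm across at its top, 46 mm at its foot. Origin: centre of the underside; z up. Its 55 mm bore takes the spigot of the piece above. Mass about 0.08 kg. When the coarse sieve is home on it, that sieve's origin is 26 mm above this origin.
- coarse_sieve: Coarse sieve: as the fine one but taller, and with a wide wire grid (9 mm pitch) across its bottom; 44 mm tall in all: frame from 6 to 44 mm above its origin. Steel, 60 mm across; stands on a tapered spigot, 6 mm tall, 51 mm across at its top, 46 mm at its foot. Origin: centre of the underside; z up. Its 55 mm bore takes the spigot of the piece above. Mass about 0.10 kg. When the lid is home on it, the lid's origin is 38 mm above this origin.
- lid: Lid: steel disc from 6 to 14 mm above its origin with a black upright cylindrical knob in the middle, 18 mm across, from 14 to 44 mm above the origin. Steel, 60 mm across; stands on a tapered spigot, 6 mm tall, 51 mm across at its top, 46 mm at its foot. Origin: centre of the underside; z up. Mass about 0.08 kg.
- beaker: Bystander: small loose glass beaker, 53 mm across, 70 mm tall. Origin: centre of its underside.
- timer: Bystander: loose white bench timer, 44 x 68 x 50 mm tall. Origin: centre of its underside.
- pen: Bystander: loose white marker pen with a black cap, lying flat, 17 x 135 x 16 mm. Origin: centre of its underside.
Mind the look-alikes: they are no part of the job. Leave any pink look-alike of the fine_sieve alone.

How it is judged (in metres and radians):
On the way, in this order (a step that is already met when the one before it is completed fails the run):
1. the receiver pan is seated in the shaker's ring (horizontal distance between pan and shaker below 0.005 m and z of pan in the frame of shaker between 0.023 and 0.029 m and angle between pan's own z axis and vertical below 0.06 rad), for 0.2 s.
2. the fine sieve is seated on the pan (horizontal distance between fine_sieve and pan below 0.005 m and z of fine_sieve in the frame of pan between 0.023 and 0.029 m and angle between fine_sieve's own z axis and vertical below 0.06 rad), for 0.2 s.
3. the coarse sieve is seated on the fine sieve (horizontal distance between coarse_sieve and fine_sieve below 0.005 m and z of coarse_sieve in the frame of fine_sieve between 0.023 and 0.029 m and angle between coarse_sieve's own z axis and vertical below 0.06 rad), for 0.2 s.
4. the lid is seated on the coarse sieve (horizontal distance between lid and coarse_sieve below 0.005 m and z of lid in the frame of coarse_sieve between 0.035 and 0.041 m and angle between lid's own z axis and vertical below 0.06 rad), for 0.2 s.
At the end, for the whole second after the job is handed in: From the bottom up, shaker, pan, fine sieve, coarse sieve, lid: each piece centred on the one below within 5 mm, at its home height within 3 mm, level within 0.06 rad, and at rest (all of step 1 and all of step 2 and all of step 3 and all of step 4 and linear speed of each of pan, fine_sieve, coarse_sieve, lid below 0.01 m/s and angular speed of each of pan, fine_sieve, coarse_sieve, lid below 0.1 rad/s); the robot touches nothing.
It fails at once if the beaker is moved more than 20 mm (distance of beaker from where it was at the start of the episode above 0.02 m).
It fails at once if the timer is moved more than 20 mm (distance of timer from where it was at the start of the episode above 0.02 m).
It fails at once if the marker pen is moved more than 20 mm (distance of pen from where it was at the start of the episode above 0.02 m).
It also fails if it takes over 112 s, if anything falls off the work surface, if the arm or the gripper's body presses on something with over 40 N, if the wrist force passes 120 N, or if a joint passes its speed limit or range.

## Working session

There is one attempt and no reset: what is moved stays moved. The work goes in short steps, Python scripts to look and compute and a shell command to move; the robot and the scene stay as the last step left them, time stands still between calls to the robot, and variables do not carry over. Pictures are saved under pics/ and viewed, at most 14 in all, crops included, and the job is handed in when it is done.

```bash
ls; mkdir -p pics
python3 - <<'E'
from rig import *
import cv2,numpy as np
for n in ("scene","top"):
    p,d=grab_frame(n); cv2.imwrite(f"pics/{n}0.png",p[:,:,::-1]); np.save(f"pics/{n}0.npy",d)
    c=get_calibration(n); print(n,c["fx"],c["cx"],c["cy"],np.round(c["world_from_camera"],3).tolist())
print(sense())
E
```

```text
pics
scene 417.6656174987883 274.17229774339364 210.27122301009854 [[0.841, -0.36, 0.403, 55.05], [-0.541, -0.563, 0.626, -754.509], [0.002, -0.744, -0.668, 901.075], [0.0, 0.0, 0.0, 1.0]]
top 381.9013993430663 278.8742490633048 203.3954809071004 [[-0.005, -0.99, 0.142, 427.175], [-0.999, 0.01, 0.032, 9.358], [-0.033, -0.142, -0.989, 924.736], [0.0, 0.0, 0.0, 1.0]]
{'time': 0.1, 'joint_pos': array([ 8.21104196e+01,  2.05886215e+01,  6.38718646e-01, -1.95614313e-02,
       -7.01366944e+01, -1.65067624e+01]), 'qvel': array([ 0.00335529, -0.1570055 ,  0.16333044,  0.00030895, -0.05652721,
       -0.05460229]), 'tau': array([-4.98441714e-04, -5.84163415e+01,  2.93754619e+01,  7.01569185e+00,
        1.02201873e-02, -4.31681144e-05]), 'eef_pos': array([278.63896548, 614.30993171, 225.6937695 ]), 'tcp_rot': array([[ 9.10662038e-01, -4.13151758e-01, -5.25519821e-04],
       [-4.13152075e-01, -9.10660887e-01, -1.45300633e-03],
       [ 1.21741773e-04,  1.54031731e-03, -9.99998806e-01]]), 'contact_force': array([-1.16062209,  0.002901  ,  0.13750077]), 'ft_torque': array([-3.18944935e-02,  2.80128712e-05,  8.62094231e-04]), 'finger_force': 0.0, 'gripper_width': 1.0020175763315702}
```

View pics/scene0.png

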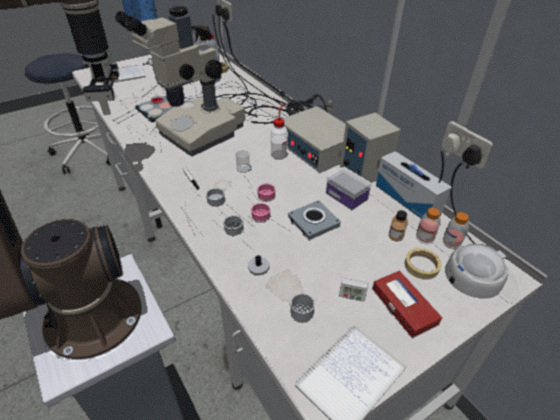

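View pics/top0.png

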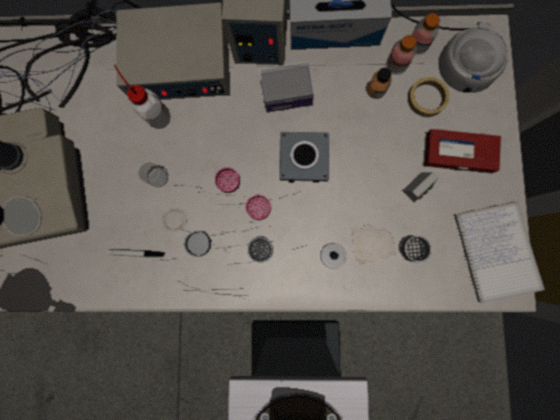

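The top view shows the shaker at (304,154), the pan at (197,243), the fine sieve at (260,248), the lid at (333,255) and the coarse sieve at (415,248). The beaker is at (155,175), the pen at (137,252) and the timer at (420,186). The pink look-alikes are at (228,180) and (258,208). Next I'll measure them.

```bash
cat > h.py <<'E'
from rig import *
import cv2,numpy as np
def world(n,d,c=None):
    c=c or get_calibration(n); v,u=np.mgrid[:d.shape[0],:d.shape[1]]
    P=np.stack([(u-c["cx"])/c["fx"]*d,(v-c["cy"])/c["fy"]*d,d],-1); T=np.array(c["world_from_camera"])
    return P@T[:3,:3].T+T[:3,3]
def ray(c,u,v,z):
    T=np.array(c["world_from_camera"]); r=T[:3,:3]@[(u-c["cx"])/c["fx"],(v-c["cy"])/c["fy"],1]
    return T[:3,3]+r*(z-T[2,3])/r[2]
def move(x,y,z,yaw=None):
    "shift and turn in tool axes to get TCP to x,y,z and tool y axis at yaw (deg, mod 180)"
    s=sense(); R=s["tcp_rot"]; p=s["eef_pos"]; d=R.T@(np.array([x,y,z])-p)/1000
    a=0
    cur=np.degrees(np.arctan2(R[1,1],R[0,1]))
    if yaw is not None: a=-((yaw-cur+90)%180-90)   # tool z down: sign flips
    print("tcp",p.round(1),"yaw",round(cur,1),"row",d.round(4),"az",round(a,1),"t",round(s["time"],1),"q",s["joint_pos"].round(0)[[0,5]],"w",round(s["gripper_width"],3))
E
python3 - <<'E'
from h import *
d=np.load("pics/top0.npy"); P=world("top",d)
for n,(u,v) in dict(pan=(197,243),fine=(260,248),coarse=(415,248),lid=(333,255),shaker=(304,154),beaker=(155,175),timer=(420,186),pen=(137,252),pk1=(228,180),pk2=(258,208)).items():
    r=28 if n in("shaker","pen") else 20
    W=P[v-r:v+r,u-r:u+r].reshape(-1,3); bg=np.median(P[v-r:v+r:,u-r:u+r,2][:2]); m=(W[:,2]>8)&(W[:,2]<90); W=W[m]
    zt=np.percentile(W[:,2],97); t=W[W[:,2]>zt-6]
    (cx,cy),rad=cv2.minEnclosingCircle(t[:,:2].astype(np.float32))
    print(n,"bg",round(bg,1),"top",round(zt,1),"c",round(cx),round(cy),"r",round(rad),"mean",t.mean(0).round(1),"bbox",W.min(0).round(),W.max(0).round())
move(430,0,200)
a=cv2.imread("pics/top0.png"); cv2.imwrite("pics/c1.png",cv2.resize(a[130:290,100:460],None,fx=2.2,fy=2.2,interpolation=cv2.INTER_CUBIC))
E
```

```text
pan bg -0.2 top 33.5 c 463 234 r 30 mean [461.8 232.3  31.3] bbox [433. 205.   8.] [492. 263.  35.]
fine bg 0.4 top 33.7 c 448 85 r 30 mean [446.8  85.5  31.6] bbox [419.  55.   8.] [477. 114.  35.]
coarse bg 0.1 top 45.6 c 447 -275 r 30 mean [ 447.2 -273.6   43.5] bbox [ 419. -304.    8.] [ 477. -245.   48.]
lid bg -0.4 top 44.3 c 433 -86 r 9 mean [432.9 -86.5  43.7] bbox [ 404. -116.    8.] [462. -57.  48.]
shaker bg -0.2 top 32.5 c 675 -20 r 77 mean [676.3 -21.8  30. ] bbox [610. -82.   8.] [734.  38.  36.]
beaker bg -0.5 top 70.3 c 628 342 r 27 mean [630.1 346.3  68.6] bbox [602. 315.   8.] [653. 368.  73.]
timer bg 1.5 top 51.3 c 594 -299 r 34 mean [ 594.  -297.7   48.7] bbox [ 559. -349.    8.] [ 647. -259.   53.]
pen bg -0.9 top 17.1 c 441 384 r 65 mean [441.8 385.2  14. ] bbox [434. 318.   8.] [451. 450.  18.]
pk1 bg -0.3 top 33.9 c 616 165 r 30 mean [615.7 164.8  31.5] bbox [586. 135.   8.] [646. 194.  35.]
pk2 bg -0.0 top 33.6 c 548 89 r 30 mean [547.1  89.2  31.6] bbox [519.  60.   8.] [577. 119.  36.]
tcp [278.6 614.3 225.7] yaw -114.4 row [0.3916 0.4969 0.0265] az 0 t 0.1 q [ 82. -17.] w 1.002
```

View pics/c1.png

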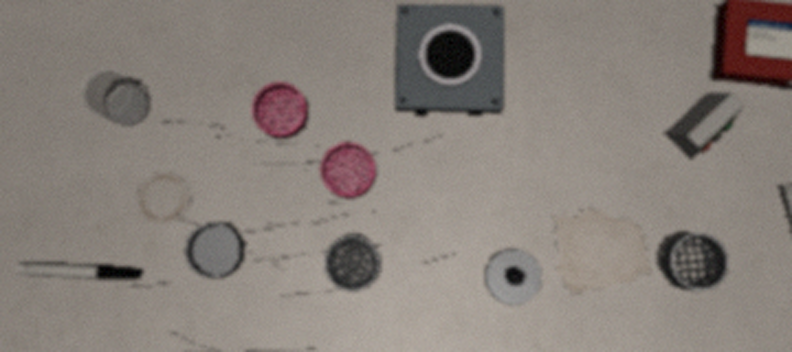

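The crop confirms the identities: the pan has a plain floor, the fine sieve a close mesh, the coarse sieve a wide grid, and the lid its knob. I'm moving to hover over the pan.

```bash
python3 -m crank '[[[0.325,0.270,0.026,0,0,-24.4,-1],[0.325,0.270,0.026,0,0,-24.4,-1],[0.325,0.270,0.026,0,0,-24.4,-1],[0.325,0.270,0.026,0,0,-24.4,-1],[0.325,0.270,0.026,0,0,-24.4,-1],[0.325,0.270,0.026,0,0,-24.4,-1],[0.325,0.270,0.026,0,0,-24.4,-1],[0.325,0.270,0.026,0,0,-24.4,-1],[0.325,0.270,0.026,0,0,-24.4,-1],[0.325,0.270,0.026,0,0,-24.4,-1],[0.325,0.270,0.026,0,0,-24.4,-1],[0.325,0.270,0.026,0,0,-24.4,-1]]]'
python3 - <<'E'
from h import *
c=get_calibration("wrist"); p,d=grab_frame("wrist"); cv2.imwrite("pics/w1.png",p[:,:,::-1]); np.save("pics/w1.npy",d)
print(c["fx"],np.round(c["world_from_camera"],3).tolist()); move(463,234,8,90)
P=world("wrist",d,c); m=(P[...,2]>28)&(P[...,2]<38)&(np.hypot(P[...,0]-463,P[...,1]-234)<50)
q=P[m]; print(m.sum(), cv2.minEnclosingCircle(q[:,:2].astype(np.float32)), q[:,2].mean())
E
```

```text
time: 1.3
eef_pos: [463.1, 235.1, 200.5]
tcp_rot: [[1.0, 0.0, -0.0], [0.0, -1.0, 0.0], [-0.0, -0.0, -1.0]]
contact_force: [0.4, 1.6, -0.5]
gripper_width: 1.002
finger_force: 0.0
303.4896340097654 [[0.001, -0.951, -0.309, 547.481], [-1.0, -0.002, 0.001, 235.066], [-0.002, 0.309, -0.951, 357.832], [0.0, 0.0, 0.0, 1.0]]
tcp [463.  235.3 200.5] yaw -89.9 row [0.     0.0013 0.1925] az 0.1 t 1.4 q [49. 41.] w 1.0
397 ((461.43463134765625, 235.3645477294922), 29.891883850097656) 30.762690514731503
```

View pics/w1.png

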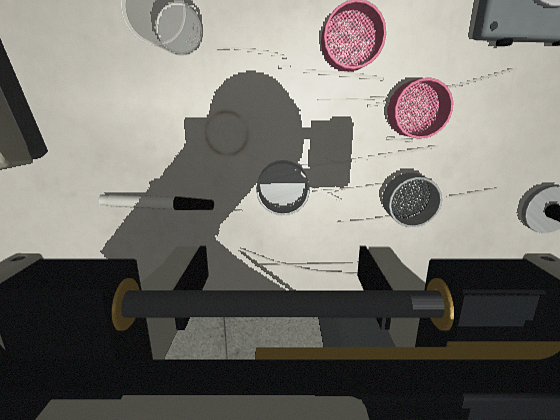

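The wrist view shows the pan at (283,187) between the open fingers with nothing near their path. The centre is about (462,235). I'll descend and grip.

```bash
python3 -m crank '[[[-0.001,0,0.05,0,0,0,-1],[-0.001,0,0.1,0,0,0,-1],[-0.001,0,0.15,0,0,0,-1],[-0.001,0,0.175,0,0,0,-1],[-0.001,0,0.192,0,0,0,-1],[-0.001,0,0.192,0,0,0,-1],[-0.001,0,0.192,0,0,0,1],[-0.001,0,0.192,0,0,0,1],[-0.001,0,0.192,0,0,0,1],[-0.001,0,0.192,0,0,0,1],[-0.001,0,0.192,0,0,0,1],[-0.001,0,0.192,0,0,0,1]]]'
python3 -c "
from h import *
move(676,-22,200,90)"
```

```text
time: 2.55
eef_pos: [462.7, 235.0, 9.5]
tcp_rot: [[1.0, 0.0, 0.001], [0.0, -1.0, 0.001], [0.001, -0.001, -1.0]]
contact_force: [-2.1, 0.3, 6.9]
gripper_width: 0.671
finger_force: 30.0
tcp [462.7 235.    9.5] yaw -90.0 row [ 0.2134  0.2569 -0.1906] az 0.0 t 2.5 q [49. 41.] w 0.671
```

```bash
python3 -m crank '[[[0,0,-0.03,0,0,0,1],[0,0,-0.08,0,0,0,1],[0,0,-0.13,0,0,0,1],[0.03,0.03,-0.15,0,0,0,1],[0.06,0.065,-0.15,0,0,0,1],[0.09,0.1,-0.15,0,0,0,1],[0.12,0.135,-0.15,0,0,0,1],[0.15,0.17,-0.15,0,0,0,1],[0.17,0.205,-0.15,0,0,0,1],[0.183,0.24,-0.15,0,0,0,1],[0.183,0.257,-0.15,0,0,0,1],[0.183,0.257,-0.15,0,0,0,1]]]'
python3 - <<'E'
from h import *
c=get_calibration("wrist"); p,d=grab_frame("wrist"); cv2.imwrite("pics/w2.png",p[:,:,::-1])
P=world("wrist",d,c)
from scipy.optimize import least_squares
def circ(q):
    q=q[:,:2]; f=lambda a:np.hypot(q[:,0]-a[0],q[:,1]-a[1])-a[2]
    return least_squares(f,[*q.mean(0),30]).x.round(1)
m=(P[...,2]>28.5)&(P[...,2]<36)&(np.hypot(P[...,0]-676,P[...,1]+22)<45)
q=P[m]; print("ring",m.sum(), circ(q), cv2.minEnclosingCircle(q[:,:2].astype(np.float32)),q[:,2].mean())
m=(P[...,2]>18)&(P[...,2]<27)&(np.hypot(P[...,0]-676,P[...,1]+22)<100); q=P[m]; print("box",cv2.minAreaRect(q[:,:2].astype(np.float32)))
move(676,-22,60,90)
E
```

```text
time: 3.75
eef_pos: [644.6, -24.8, 157.9]
tcp_rot: [[1.0, -0.003, -0.001], [-0.003, -1.0, -0.0], [-0.001, 0.0, -1.0]]
contact_force: [0.2, -0.6, -2.2]
gripper_width: 0.671
finger_force: 30.0
ring 1469 [673.5 -21.   30.8] ((673.23583984375, -20.93287467956543), 34.350799560546875) 30.809285973754026
box ((671.3177490234375, -20.857864379882812), (120.27427673339844, 123.70806121826172), 88.42719268798828)
tcp [644.6 -23.5 158.2] yaw -90.1 row [ 0.0314 -0.0015  0.0981] az -0.1 t 3.8 q [15. 75.] w 0.668
```

View pics/w2.png

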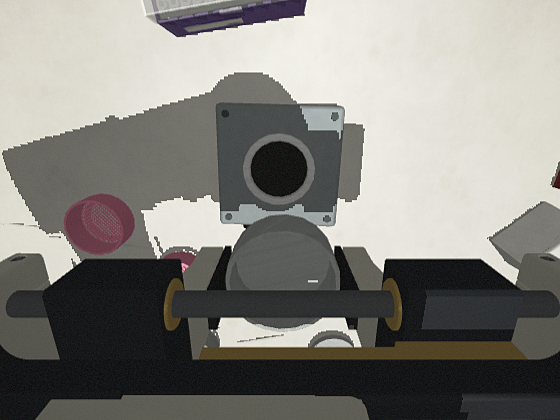

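The view shows the ring at (279,168) with the pan held level between the pads at (282,270). I'll measure the held pan's rim in the same view.

```bash
cat >> h.py <<'E'
from scipy.optimize import least_squares
def fit(q,r):
    "circle centre of known radius range from outer edge points"
    q=q[:,:2]; f=lambda a:np.hypot(q[:,0]-a[0],q[:,1]-a[1])-r
    return least_squares(f,q.mean(0),loss="soft_l1").x.round(1)
def look(name,cx,cy,zlo,zhi,rad=45,r=None):
    s=sense(); c=get_calibration(name); p,d=grab_frame(name); P=world(name,d,c)
    m=(P[...,2]>zlo)&(P[...,2]<zhi)&(np.hypot(P[...,0]-cx,P[...,1]-cy)<rad); q=P[m]
    print(name,"n",len(q),"mec",np.round(cv2.minEnclosingCircle(q[:,:2].astype(np.float32))[0],1),"fit",fit(q,r) if r else "","z",q[:,2].mean().round(1),"tcp",s["eef_pos"].round(1))
    return p,d,P
E
python3 - <<'E'
from h import *
x,y,z=sense()["eef_pos"]
p,d,P=look("wrist",x,y,z+18,z+28,40,28.7)
look("wrist",673,-21,28.5,36,45,31)
look("top",676,-21,28.5,36,45,31)
E
```

```text
wrist n 2234 mec [651.8 -23.6] fit [644.1 -23.4] z 179.4 tcp [644.6 -23.5 158.2]
wrist n 1449 mec [673.3 -20.9] fit [673.6 -20.9] z 30.8 tcp [644.7 -22.5 158.4]
top n 75 mec [657.5 -17.9] fit [672.8 -22.9] z 31.6 tcp [644.8 -21.9 158.6]
```

```bash
python3 -m crank '[[[0.03,0,0,0,0,0,1],[0.03,0,0.04,0,0,0,1],[0.03,0,0.08,0,0,0,1],[0.03,0,0.103,0,0,0,1],[0.03,0,0.103,0,0,0,1],[0.03,0,0.103,0,0,0,1],[0.03,0,0.103,0,0,0,1],[0.03,0,0.108,0,0,0,1],[0.03,0,0.112,0,0,0,1],[0.03,0,0.115,0,0,0,1],[0.03,0,0.118,0,0,0,1],[0.03,0,0.118,0,0,0,1]]]'
```

```text
time: 5.15
eef_pos: [674.9, -22.6, 40.0]
tcp_rot: [[1.0, -0.0, -0.001], [-0.0, -1.0, -0.0], [-0.001, 0.0, -1.0]]
contact_force: [-0.4, 0.1, -1.0]
gripper_width: 0.675
finger_force: 30.0
```

```bash
python3 -m crank '[[[0,-0.001,0.002,0,0,0,1],[0,-0.001,0.003,0,0,0,1],[0,-0.001,0.004,0,0,0,1],[0,-0.001,0.0045,0,0,0,1],[0,-0.001,0.005,0,0,0,1],[0,-0.001,0.005,0,0,0,1]]]'
```

```text
time: 5.75
eef_pos: [675.3, -21.4, 35.5]
tcp_rot: [[1.0, 0.0, -0.0], [0.0, -1.0, -0.0], [-0.0, 0.0, -1.0]]
contact_force: [0.1, 0.9, -0.7]
gripper_width: 0.673
finger_force: 30.0
```

```bash
python3 -m crank '[[[0,0,0.0005,0,0,0,1],[0,0,0.0005,0,0,0,-1],[0,0,0.0005,0,0,0,-1],[0,0,0.0005,0,0,0,-1],[0,0,0.0005,0,0,0,-1],[-0.001,0,-0.03,0,0,0,-1],[-0.005,0,-0.08,0,0,0,-1],[-0.02,0,-0.12,0,0,0,-1],[-0.05,0,-0.12,0,0,0,-1],[-0.05,0,-0.12,0,0,0,-1],[-0.05,0,-0.12,0,0,0,-1]]]'
python3 - <<'E'
from h import *
p,d,P=look("wrist",674,-21,54,64,45,28.7)
cv2.imwrite("pics/w3.png",p[:,:,::-1])
move(447,85,170,90)
E
```

```text
time: 6.85
eef_pos: [625.0, -21.4, 156.2]
tcp_rot: [[1.0, 0.0, 0.001], [0.0, -1.0, 0.0], [0.001, -0.0, -1.0]]
contact_force: [0.3, 0.6, 0.0]
gripper_width: 1.0
finger_force: 0.0
wrist n 663 mec [674.  -21.2] fit [674.1 -21.2] z 56.3 tcp [625.  -21.4 156.2]
tcp [625.4 -21.4 155.7] yaw -90.0 row [-0.1784 -0.1064 -0.0144] az 0.0 t 6.9 q [16. 74.] w 0.999
```

View pics/w3.png

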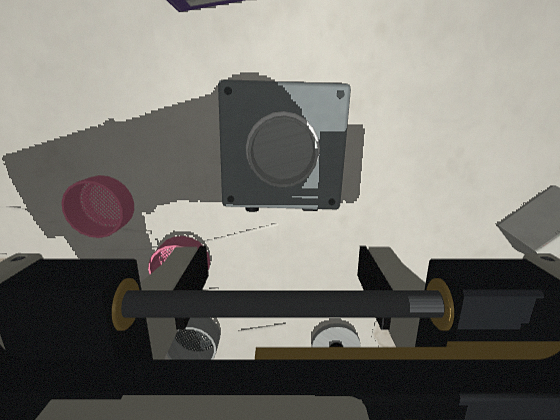

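The pan is at (283,148), level in the ring, with its rim height matching home. Next is the fine sieve.

```bash
python3 -m crank '[[[-0.04,-0.025,-0.014,0,0,0,-1],[-0.08,-0.05,-0.014,0,0,0,-1],[-0.12,-0.075,-0.014,0,0,0,-1],[-0.15,-0.1,-0.014,0,0,0,-1],[-0.178,-0.106,-0.014,0,0,0,-1],[-0.178,-0.106,-0.014,0,0,0,-1],[-0.178,-0.106,-0.014,0,0,0,-1]]]'
python3 - <<'E'
from h import *
p,d,P=look("wrist",447,85,28,37,45,28.7)
cv2.imwrite("pics/w4.png",p[:,:,::-1])
move(447,85,9.5,90)
E
```

```text
time: 7.6
eef_pos: [447.7, 85.1, 169.6]
tcp_rot: [[1.0, 0.002, 0.0], [0.002, -1.0, -0.0], [0.0, 0.0, -1.0]]
contact_force: [1.5, 0.3, 0.5]
gripper_width: 1.001
finger_force: 0.0
wrist n 478 mec [447.   85.7] fit [447.2  85.7] z 30.7 tcp [447.7  85.1 169.6]
tcp [448.1  85.  169.6] yaw -90.0 row [-1.200e-03 -1.000e-04  1.601e-01] az 0.0 t 7.7 q [36. 54.] w 0.997
```

```bash
python3 -m crank '[[[0,0,0.05,0,0,0,-1],[0,0,0.1,0,0,0,-1],[0,0,0.14,0,0,0,-1],[0,0,0.16,0,0,0,-1],[0,0,0.16,0,0,0,-1],[0,0,0.16,0,0,0,1],[0,0,0.16,0,0,0,1],[0,0,0.16,0,0,0,1],[0,0,0.16,0,0,0,1],[0,0,0.16,0,0,0,1],[0,0,0.16,0,0,0,1]]]'
python3 -c "
from h import *
move(645,-21.2,190,90)"
```

```text
time: 8.75
eef_pos: [448.0, 85.0, 10.6]
tcp_rot: [[1.0, 0.0, 0.002], [0.0, -1.0, 0.001], [0.002, -0.001, -1.0]]
contact_force: [-0.9, -1.0, 7.6]
gripper_width: 0.666
finger_force: 30.0
tcp [448.   85.   10.6] yaw -90.0 row [ 0.1973  0.1061 -0.1792] az 0.0 t 8.8 q [36. 54.] w 0.666
```

```bash
python3 -m crank '[[[0,0,-0.03,0,0,0,1],[0,0,-0.08,0,0,0,1],[0,0,-0.13,0,0,0,1],[0.03,0.015,-0.179,0,0,0,1],[0.07,0.035,-0.179,0,0,0,1],[0.11,0.055,-0.179,0,0,0,1],[0.15,0.075,-0.179,0,0,0,1],[0.18,0.095,-0.179,0,0,0,1],[0.197,0.106,-0.179,0,0,0,1],[0.197,0.106,-0.179,0,0,0,1],[0.197,0.106,-0.179,0,0,0,1],[0.197,0.106,-0.179,0,0,0,1]]]'
python3 - <<'E'
from h import *
x,y,z=sense()["eef_pos"]
p,d,P=look("wrist",x,y,z+17,z+28,40,28.7)
look("wrist",674,-21,54,64,45,28.7)
move(674.7,-21.2,72,90)
E
```

```text
time: 9.95
eef_pos: [643.5, -21.0, 188.7]
tcp_rot: [[1.0, 0.0, -0.0], [0.0, -1.0, 0.0], [-0.0, -0.0, -1.0]]
contact_force: [0.0, -0.6, -0.7]
gripper_width: 0.667
finger_force: 30.0
wrist n 2232 mec [651.1 -21. ] fit [643. -21.] z 209.1 tcp [643.5 -21.  188.7]
wrist n 512 mec [674.1 -21.2] fit [674.2 -21.1] z 56.3 tcp [643.6 -20.8 188.9]
tcp [643.7 -20.8 189.1] yaw -89.9 row [0.031  0.0005 0.1171] az 0.1 t 10.1 q [15. 75.] w 0.668
```

```bash
python3 -m crank '[[[0.0315,0.0005,0,0,0,0,1],[0.0315,0.0005,0.04,0,0,0,1],[0.0315,0.0005,0.08,0,0,0,1],[0.0315,0.0005,0.112,0,0,0,1],[0.0315,0.0005,0.112,0,0,0,1],[0.0315,0.0005,0.112,0,0,0,1],[0.0315,0.0005,0.115,0,0,0,1],[0.0315,0.0005,0.118,0,0,0,1],[0.0315,0.0005,0.120,0,0,0,1],[0.0315,0.0005,0.122,0,0,0,1],[0.0315,0.0005,0.123,0,0,0,1],[0.0315,0.0005,0.123,0,0,0,1]]]'
```

```text
time: 11.25
eef_pos: [675.7, -22.0, 65.5]
tcp_rot: [[1.0, 0.0, -0.0], [0.0, -1.0, -0.0], [-0.0, 0.0, -1.0]]
contact_force: [-0.0, -0.1, -0.2]
gripper_width: 0.669
finger_force: 30.0
```

```bash
python3 -m crank '[[[0,-0.0005,0.001,0,0,0,1],[0,-0.0005,0.002,0,0,0,1],[0,-0.0005,0.003,0,0,0,1],[0,-0.0005,0.0035,0,0,0,1],[0,-0.0005,0.0035,0,0,0,1]]]'
```

```text
time: 11.75
eef_pos: [675.8, -21.4, 62.1]
tcp_rot: [[1.0, 0.0, -0.0], [0.0, -1.0, -0.0], [-0.0, 0.0, -1.0]]
contact_force: [-1.2, -0.4, -0.2]
gripper_width: 0.666
finger_force: 30.0
```

```bash
python3 -m crank '[[[0,0,0.0005,0,0,0,1],[0,0,0.001,0,0,0,1],[0,0,0.001,0,0,0,-1],[0,0,0.001,0,0,0,-1],[0,0,0.001,0,0,0,-1],[0,0,0.001,0,0,0,-1],[-0.001,0,-0.03,0,0,0,-1],[-0.005,0,-0.08,0,0,0,-1],[-0.02,0,-0.12,0,0,0,-1],[-0.05,0,-0.12,0,0,0,-1],[-0.05,0,-0.12,0,0,0,-1],[-0.05,0,-0.12,0,0,0,-1]]]'
python3 - <<'E'
from h import *
p,d,P=look("wrist",675,-21,78,90,45,28.7)
move(448,-274,190,90)
E
```

```text
time: 12.95
eef_pos: [625.5, -21.4, 182.5]
tcp_rot: [[1.0, 0.0, 0.001], [0.0, -1.0, 0.0], [0.001, -0.0, -1.0]]
contact_force: [0.9, -0.3, 0.6]
gripper_width: 0.999
finger_force: 0.0
wrist n 712 mec [674.5 -21.2] fit [674.6 -21.2] z 82.0 tcp [625.5 -21.4 182.5]
tcp [625.9 -21.4 182. ] yaw -90.0 row [-0.1779  0.2526 -0.008 ] az 0.0 t 13.0 q [16. 74.] w 1.003
```

The fine sieve is home: its rim reads about 26 mm above the pan's, at the same centre. Next is the coarse sieve.

```bash
python3 -m crank '[[[-0.025,0.035,-0.008,0,0,0,-1],[-0.05,0.07,-0.008,0,0,0,-1],[-0.075,0.105,-0.008,0,0,0,-1],[-0.1,0.14,-0.008,0,0,0,-1],[-0.125,0.175,-0.008,0,0,0,-1],[-0.15,0.21,-0.008,0,0,0,-1],[-0.165,0.235,-0.008,0,0,0,-1],[-0.178,0.253,-0.008,0,0,0,-1],[-0.178,0.253,-0.008,0,0,0,-1],[-0.178,0.253,-0.008,0,0,0,-1],[-0.178,0.253,-0.008,0,0,0,-1]]]'
python3 - <<'E'
from h import *
p,d,P=look("wrist",447,-274,40,49,45,28.7)
move(447.7,-274,15,90)
E
```

```text
time: 14.1
eef_pos: [448.4, -274.2, 189.6]
tcp_rot: [[1.0, 0.0, -0.001], [0.0, -1.0, 0.0], [-0.001, -0.0, -1.0]]
contact_force: [-0.1, -0.8, 0.8]
gripper_width: 1.0
finger_force: 0.0
wrist n 465 mec [ 447.  -274.8] fit [ 447.2 -274.7] z 42.7 tcp [ 448.4 -274.2  189.6]
tcp [ 448.4 -274.   189.7] yaw -90.0 row [-0.0006 -0.      0.1747] az 0.0 t 14.2 q [-10. 100.] w 0.997
```

```bash
python3 -m crank '[[[-0.0005,0.0005,0.05,0,0,0,-1],[-0.0005,0.0005,0.1,0,0,0,-1],[-0.0005,0.0005,0.15,0,0,0,-1],[-0.0005,0.0005,0.175,0,0,0,-1],[-0.0005,0.0005,0.175,0,0,0,-1],[-0.0005,0.0005,0.175,0,0,0,1],[-0.0005,0.0005,0.175,0,0,0,1],[-0.0005,0.0005,0.175,0,0,0,1],[-0.0005,0.0005,0.175,0,0,0,1],[-0.0005,0.0005,0.175,0,0,0,1],[-0.0005,0.0005,0.175,0,0,0,1]]]'
python3 -c "
from h import *
move(645,-21.3,220,90)"
```

```text
time: 15.25
eef_pos: [448.1, -275.1, 16.3]
tcp_rot: [[1.0, 0.0, 0.002], [0.0, -1.0, -0.001], [0.002, 0.001, -1.0]]
contact_force: [-1.6, 2.0, 8.3]
gripper_width: 0.661
finger_force: 30.0
tcp [ 448.1 -275.1   16.3] yaw -90.0 row [ 0.1974 -0.2536 -0.2034] az 0.0 t 15.2 q [-10. 100.] w 0.661
```

```bash
python3 -m crank '[[[0,0,-0.04,0,0,0,1],[0,0,-0.09,0,0,0,1],[0,0,-0.14,0,0,0,1],[0.02,-0.02,-0.18,0,0,0,1],[0.045,-0.055,-0.203,0,0,0,1],[0.07,-0.09,-0.203,0,0,0,1],[0.1,-0.125,-0.203,0,0,0,1],[0.13,-0.16,-0.203,0,0,0,1],[0.155,-0.195,-0.203,0,0,0,1],[0.18,-0.23,-0.203,0,0,0,1],[0.197,-0.254,-0.203,0,0,0,1],[0.197,-0.254,-0.203,0,0,0,1]]]'
python3 -m crank '[[[0,0,0,0,0,0,1],[0,0,0,0,0,0,1],[0,0,0,0,0,0,1]]]'
python3 - <<'E'
from h import *
x,y,z=sense()["eef_pos"]
p,d,P=look("wrist",x,y,z+23,z+34,40,28.7)
look("wrist",674.5,-21,78,90,45,28.7)
move(675.7,-21.3,95.5,90)
E
```

```text
time: 16.45
eef_pos: [645.8, -17.9, 217.3]
tcp_rot: [[1.0, 0.003, -0.0], [0.003, -1.0, 0.0], [-0.0, -0.0, -1.0]]
contact_force: [-0.7, -0.4, -1.5]
gripper_width: 0.658
finger_force: 30.0
time: 16.75
eef_pos: [643.8, -21.8, 218.4]
tcp_rot: [[1.0, -0.001, 0.0], [-0.001, -1.0, 0.0], [0.0, -0.0, -1.0]]
contact_force: [-0.1, -0.1, -1.8]
gripper_width: 0.66
finger_force: 30.0
wrist n 2413 mec [650.9 -21.7] fit [643.2 -21.8] z 245.1 tcp [643.8 -21.8 218.4]
wrist n 556 mec [674.6 -21.1] fit [674.8 -21.1] z 81.9 tcp [643.9 -21.8 218.5]
tcp [643.9 -21.7 218.5] yaw -90.1 row [ 0.0317 -0.0005  0.123 ] az -0.1 t 16.9 q [15. 75.] w 0.655
```

```bash
python3 -m crank '[[[0.032,-0.0005,0,0,0,0,1],[0.032,-0.0005,0.04,0,0,0,1],[0.032,-0.0005,0.08,0,0,0,1],[0.032,-0.0005,0.110,0,0,0,1],[0.032,-0.0005,0.110,0,0,0,1],[0.032,-0.0005,0.110,0,0,0,1],[0.032,-0.0005,0.114,0,0,0,1],[0.032,-0.0005,0.117,0,0,0,1],[0.032,-0.0005,0.119,0,0,0,1],[0.032,-0.0005,0.121,0,0,0,1],[0.032,-0.0005,0.122,0,0,0,1],[0.032,-0.0005,0.122,0,0,0,1]]]'
```

```text
time: 18.05
eef_pos: [676.2, -20.4, 96.0]
tcp_rot: [[1.0, 0.0, -0.0], [0.0, -1.0, -0.0], [-0.0, 0.0, -1.0]]
contact_force: [-0.0, -0.4, -0.4]
gripper_width: 0.66
finger_force: 30.0
```

```bash
python3 -m crank '[[[-0.0005,0.0005,0.001,0,0,0,1],[-0.0005,0.0005,0.002,0,0,0,1],[-0.0005,0.0005,0.0025,0,0,0,1],[-0.0005,0.0005,0.0025,0,0,0,1]]]'
```

```text
time: 18.45
eef_pos: [675.9, -20.9, 93.8]
tcp_rot: [[1.0, 0.0, 0.0], [0.0, -1.0, -0.0], [0.0, 0.0, -1.0]]
contact_force: [-0.9, -0.5, 0.2]
gripper_width: 0.655
finger_force: 30.0
```

```bash
python3 -m crank '[[[0,0,0.0005,0,0,0,1],[0,0,0.0005,0,0,0,1],[0,0,0.0005,0,0,0,-1],[0,0,0.0005,0,0,0,-1],[0,0,0.0005,0,0,0,-1],[0,0,0.0005,0,0,0,-1],[-0.001,0,-0.03,0,0,0,-1],[-0.005,0,-0.08,0,0,0,-1],[-0.02,0,-0.12,0,0,0,-1],[-0.05,0,-0.12,0,0,0,-1],[-0.05,0,-0.12,0,0,0,-1],[-0.05,0,-0.12,0,0,0,-1]]]'
python3 - <<'E'
from h import *
p,d,P=look("wrist",675,-21,116,128,45,28.7)
move(433.5,-86.5,190,90)
E
```

```text
time: 19.65
eef_pos: [625.4, -20.9, 214.0]
tcp_rot: [[1.0, 0.0, 0.001], [0.0, -1.0, 0.0], [0.001, -0.0, -1.0]]
contact_force: [0.4, -0.8, 0.4]
gripper_width: 1.001
finger_force: 0.0
wrist n 753 mec [674.1 -20.8] fit [674.4 -20.7] z 120.0 tcp [625.4 -20.9 214. ]
tcp [625.8 -20.9 213.5] yaw -90.0 row [-0.1923  0.0656  0.0235] az 0.0 t 19.7 q [16. 74.] w 1.0
```

The coarse sieve is home, with its rim 38 mm above the fine sieve's. Next is the lid.

```bash
python3 -m crank '[[[-0.04,0.013,0,0,0,0,-1],[-0.08,0.026,0.01,0,0,0,-1],[-0.12,0.04,0.02,0,0,0,-1],[-0.15,0.05,0.0235,0,0,0,-1],[-0.175,0.06,0.0235,0,0,0,-1],[-0.192,0.0655,0.0235,0,0,0,-1],[-0.192,0.0655,0.0235,0,0,0,-1],[-0.192,0.0655,0.0235,0,0,0,-1]]]'
python3 - <<'E'
from h import *
p,d,P=look("wrist",433.5,-86.5,40,50,25,9)
m=(P[...,2]>9)&(P[...,2]<17)&(np.hypot(P[...,0]-433,P[...,1]+86)<40);print(cv2.minEnclosingCircle(P[m][:,:2].astype(np.float32)))
move(433.5,-86.5,18,90)
E
```

```text
time: 20.5
eef_pos: [434.6, -86.4, 190.3]
tcp_rot: [[1.0, 0.0, 0.001], [0.0, -1.0, -0.0], [0.001, 0.0, -1.0]]
contact_force: [-0.3, -0.0, -0.1]
gripper_width: 1.0
finger_force: 0.0
wrist n 212 mec [432.5 -86.5] fit [429.7 -86.1] z 42.8 tcp [434.6 -86.4 190.3]
((432.2462158203125, -86.37248229980469), 29.86125946044922)
tcp [434.9 -86.2 190.2] yaw -90.0 row [-0.0014  0.0002  0.1722] az 0.0 t 20.6 q [14. 76.] w 1.002
```

```bash
python3 -m crank '[[[-0.0015,0,0.05,0,0,0,-1],[-0.0015,0,0.1,0,0,0,-1],[-0.0015,0,0.15,0,0,0,-1],[-0.0015,0,0.171,0,0,0,-1],[-0.0015,0,0.171,0,0,0,-1],[-0.0015,0,0.171,0,0,0,1],[-0.0015,0,0.171,0,0,0,1],[-0.0015,0,0.171,0,0,0,1],[-0.0015,0,0.171,0,0,0,1],[-0.0015,0,0.171,0,0,0,1],[-0.0015,0,0.171,0,0,0,1],[-0.0015,0,0.171,0,0,0,1]]]'
python3 -m crank '[[[0,0,0,0,0,0,1],[0,0,0,0,0,0,1],[0,0,0,0,0,0,1]]]'
python3 -c "
from h import *
move(645,-21,230,90)"
```

```text
time: 21.75
eef_pos: [432.4, -86.4, 19.3]
tcp_rot: [[1.0, 0.0, 0.001], [0.0, -1.0, 0.0], [0.001, -0.0, -1.0]]
contact_force: [-0.2, 0.4, -1.0]
gripper_width: 0.426
finger_force: 0.0
time: 22.05
eef_pos: [432.3, -86.4, 19.0]
tcp_rot: [[1.0, 0.0, -0.0], [0.0, -1.0, -0.0], [-0.0, 0.0, -1.0]]
contact_force: [0.2, -0.7, 0.5]
gripper_width: 0.197
finger_force: 30.0
tcp [432.3 -86.4  19. ] yaw -90.0 row [ 0.2127 -0.0654 -0.211 ] az 0.0 t 22.1 q [14. 76.] w 0.197
```

```bash
python3 -m crank '[[[0,0,-0.04,0,0,0,1],[0,0,-0.09,0,0,0,1],[0,0,-0.14,0,0,0,1],[0.01,-0.003,-0.185,0,0,0,1],[0.04,-0.013,-0.211,0,0,0,1],[0.08,-0.026,-0.211,0,0,0,1],[0.12,-0.039,-0.211,0,0,0,1],[0.16,-0.05,-0.211,0,0,0,1],[0.195,-0.06,-0.211,0,0,0,1],[0.2125,-0.0655,-0.211,0,0,0,1],[0.2125,-0.0655,-0.211,0,0,0,1],[0.2125,-0.0655,-0.211,0,0,0,1]]]'
python3 - <<'E'
from h import *
x,y,z=sense()["eef_pos"]
p,d,P=look("wrist",x,y,z-10,z-1,40,28.7)
m=(P[...,2]>z-12)&(P[...,2]<z-1)&(np.hypot(P[...,0]-x,P[...,1]-y)<45);q=P[m]
f=q[q[:,0]>x]; print("front edge x",np.percentile(f[:,0],[98,100]),"y",f[:,1].min(),f[:,1].max(),"z front",f[f[:,0]>x+20][:,2].mean(), "z left/right",q[q[:,1]>y+15][:,2].mean(),q[q[:,1]<y-15][:,2].mean())
look("wrist",674.5,-21,116,128,45,28.7)
cv2.imwrite("pics/w5.png",p[:,:,::-1])
move(675.2,-20.9,137,90)
E
```

```text
time: 23.25
eef_pos: [644.3, -20.9, 228.9]
tcp_rot: [[1.0, 0.0, -0.002], [0.0, -1.0, -0.0], [-0.002, 0.0, -1.0]]
contact_force: [-0.5, -0.1, -0.6]
gripper_width: 0.197
finger_force: 30.0
wrist n 2973 mec [644.4 -20.9] fit [636.8 -20.8] z 222.7 tcp [644.3 -20.9 228.9]
front edge x [673.15236256 673.95226931] y -50.488999857300044 8.829755126385912 z front 222.10983171837512 z left/right 222.48110726144583 222.45211686884124
wrist n 655 mec [674.3 -20.6] fit [674.5 -20.7] z 120.0 tcp [644.  -21.  229.4]
tcp [644.  -21.1 229.9] yaw -90.0 row [ 0.0313 -0.0002  0.0929] az -0.0 t 23.4 q [15. 75.] w 0.196
```

View pics/w5.png

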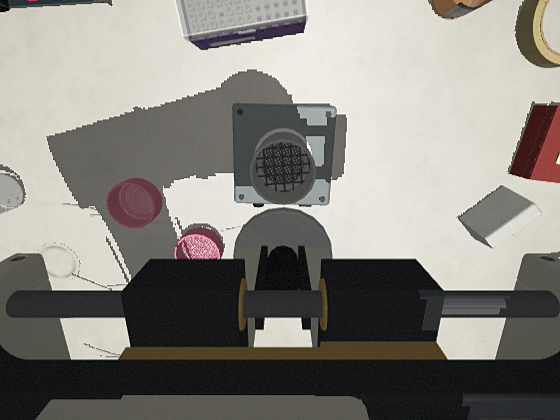

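The lid hangs level at (283,240) and the stack stands straight at (283,165). I'll lower the lid onto it.

```bash
python3 -m crank '[[[0.031,0,0,0,0,0,1],[0.031,0,0.04,0,0,0,1],[0.031,0,0.07,0,0,0,1],[0.031,0,0.083,0,0,0,1],[0.031,0,0.083,0,0,0,1],[0.031,0,0.083,0,0,0,1],[0.031,0,0.087,0,0,0,1],[0.031,0,0.09,0,0,0,1],[0.031,0,0.092,0,0,0,1],[0.031,0,0.093,0,0,0,1],[0.031,0,0.093,0,0,0,1]]]'
```

```text
time: 24.45
eef_pos: [675.7, -20.9, 137.0]
tcp_rot: [[1.0, 0.0, -0.0], [0.0, -1.0, -0.0], [-0.0, 0.0, -1.0]]
contact_force: [-0.5, -0.3, -1.4]
gripper_width: 0.196
finger_force: 30.0
```

```bash
python3 -m crank '[[[-0.0005,0,0.001,0,0,0,1],[-0.0005,0,0.0015,0,0,0,1],[-0.0005,0,0.002,0,0,0,1],[-0.0005,0,0.0025,0,0,0,1],[-0.0005,0,0.0025,0,0,0,1]]]'
```

```text
time: 24.95
eef_pos: [675.3, -20.9, 134.6]
tcp_rot: [[1.0, 0.0, 0.0], [0.0, -1.0, -0.0], [0.0, 0.0, -1.0]]
contact_force: [-0.0, 0.0, -1.5]
gripper_width: 0.196
finger_force: 30.0
```

```bash
python3 -m crank '[[[0,0,0.0005,0,0,0,1],[0,0,0.0005,0,0,0,1],[0,0,0.0005,0,0,0,-1],[0,0,0.0005,0,0,0,-1],[0,0,0.0005,0,0,0,-1],[0,0,0.0005,0,0,0,-1],[0,0,-0.03,0,0,0,-1],[0,0,-0.08,0,0,0,-1],[-0.02,0,-0.1,0,0,0,-1],[-0.06,0,-0.1,0,0,0,-1],[-0.06,0,-0.1,0,0,0,-1],[-0.06,0,-0.1,0,0,0,-1]]]'
python3 - <<'E'
from h import *
p,d,P=look("wrist",675,-21,120,138,45,30)
m=(P[...,2]>150)&(P[...,2]<165)&(np.hypot(P[...,0]-675,P[...,1]+21)<20);print("knob z",np.median(P[m][:,2]),P[m].mean(0))
cv2.imwrite("pics/w6.png",p[:,:,::-1])
E
```

```text
time: 26.15
eef_pos: [614.8, -20.9, 235.4]
tcp_rot: [[1.0, 0.0, 0.001], [0.0, -1.0, 0.0], [0.001, -0.0, -1.0]]
contact_force: [0.3, -0.3, -0.1]
gripper_width: 0.989
finger_force: 0.0
wrist n 3381 mec [675.2 -20.8] fit [669.7 -20.7] z 128.4 tcp [614.8 -20.9 235.4]
knob z 158.20675422294283 [675.26998203 -20.64861084 158.08211798]
```

View pics/w6.png

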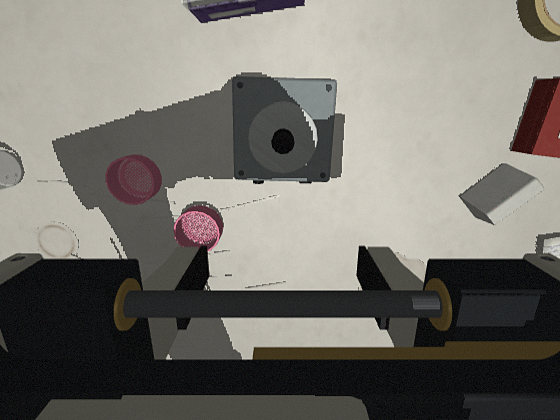

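The lid at (283,140) is level and centred. Its disc reads 128.4 mm and its knob 158.2 mm, which matches home once the camera's steady -1.6 mm bias is allowed for. I'm handing in.

```bash
python3 -c "
from rig import *
print(finish_job())"
```

```text
the job is handed in; nothing more can be done
None
```

I stacked the pan, fine sieve, coarse sieve and lid on the shaker, and the wrist camera showed each one centred and at home height; the job was handed in at about 26 s, and no verdict came back.

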